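# Thread the humidifier's filler cap, screw it home and start it

### The job

The desk humidifier has just been filled and its filler cap only stands on the neck, not in the thread. Without lifting it off, turn the cap backwards (anticlockwise from above) until it drops into the thread, then screw it down clockwise until it is fully home and tight. Only when the tank is closed, press the round start key all the way in and let go; leave the rubber stamp and the marker beside it where they are.

Things in the scene. Friction and masses are not known exactly. Their poses are not given: they have to be found in the camera images.
- humidifier: Desk humidifier: low white rounded box on a grey base, 164 mm along its x (front to back), 234 mm along its y, flat top (deck) 90 mm above the desk; heavy, does not move. Origin: centre of its underside; at yaw 0 its front faces the robot (-x). Filler neck with the cap at (5, 52) mm on the deck, start key at (-40, -62) mm, mist spout, 60 mm across its foot, 25 mm high, at (35, -62) mm.
- cap: Grey screw cap, loose on the neck, about 0.14 kg: ribbed skirt 61 mm across, flat top 28 mm above the skirt's lower edge, on it a straight finger bar along the cap's x, 52 mm long, 16 mm wide, rising 18 mm above that top. Origin: centre of the skirt's lower edge, z up. Three lugs inside its skirt run in three equal tracks of the neck; play about 1 mm. The bar may be gripped or just pushed round.
- cap_bar (a point): Middle of the top of the cap's finger bar, 46 mm above the cap's origin. At the start the lugs stand on top of the thread: cap 13 mm above home, its yaw 0.1 to 0.8 rad relative to the humidifier; clockwise a stop blocks it at 0. Turned anticlockwise (yaw growing) it stays level, and drops 6 to 8 mm by its own weight once between 1.2 and 1.65 rad, where a stop blocks it.
- neck (a point): Point on the neck's axis, 2 mm above the deck: the cap's origin when home (axes as the humidifier's). Dropped into the right-hand thread, the cap stands 4 to 7 mm above home; turned clockwise it sinks 5 mm per rad, is at home height near 0.3 rad and tight, against a stop, at 0 rad relative yaw, the bar then front to back (along the humidifier's x). It stays where it is left.
- key_top (a point): Centre of the top face of the start key, a grey round push key 27 mm across standing 8 mm above the deck in a flat bezel; it is pressed straight down.
- start_key (a joint): Travel of the start key in m: 0 released, 0.005 fully pressed (bottom stop); a spring pushes it back, 1.4 N at first and 5 N fully in.
- rubber_stamp: Rubber stamp with a turned wooden handle, standing left of the humidifier, 26x58 mm and 75 mm high; origin at the centre of its underside. To be left alone.
- marker: Marker pen lying on the desk in front of the humidifier, 132 mm long, 18 mm thick; origin at the centre of its underside. To be left alone.

How it is judged:
On the way, in this order (a step that is already met when the one before it is completed fails the run):
1. the cap, turned backwards, has dropped into the thread: its origin less than 9 mm above home (z of cap in the frame of neck below 0.009 m and horizontal distance between cap and neck below 0.004 m), for 0.1 s.
2. the cap is screwed home and tight: origin within 1.2 mm of home height, bar within 0.25 rad of front to back (z of cap in the frame of neck below 0.0012 m and horizontal distance between cap and neck below 0.004 m and angle between the x axis of cap and the x axis of humidifier, either way round below 0.25 rad), for 0.2 s.
3. the start key is pressed in by more than 4 mm (value of joint start_key above 0.004 m), for 0.05 s.
At the end, for the whole second after the job is handed in: The cap is home on the neck (origin less than 1.2 mm above home height and within 4 mm of the neck's axis, level within 0.05 rad), tight (its bar within 0.25 rad of the humidifier's front-to-back direction) and at rest, and the start key has sprung back (under 1 mm) (all of step 2 and angle between cap's own z axis and vertical below 0.05 rad and linear speed of cap below 0.01 m/s and value of joint start_key below 0.001 m); the robot touches nothing.
It fails at once if the cap is lifted off the neck (more than 22 mm above home) (z of cap in the frame of neck above 0.022 m).
It fails at once if the start key is pressed while the cap is not home (value of joint start_key above 0.003 m and z of cap in the frame of neck above 0.002 m).
It fails at once if the rubber stamp or the marker is shifted by more than 30 mm (distance of any of rubber_stamp, marker from where it was at the start of the episode above 0.03 m).
It also fails if it takes over 54 s, if anything falls off the work surface, if the arm or the gripper's body presses on something with over 40 N, if the wrist force passes 120 N, or if a joint passes its speed limit or range.

### The arm

A 6-joint arm with a two-finger parallel gripper is mounted at the origin on a cart in front of the work surface, level with it; the furniture and walls round the work are solid. World frame = base frame: x ahead of the robot, y to its left, z up, the work surface at z = 0. Lengths are in m, angles in rad, forces in N, time in s.
With the tool pointing down it reaches from about 0.425 to 0.95 m from the base axis. Payload 3.5 kg.
Tool frame: the origin (TCP) lies at the very end of the fingers, on their centre line; the grasp point (between the pads) lies 19 mm behind it; z points along the fingers, y is the line along which they close (so a half turn about z gives the same grasp; the last joint's range is limited). The gripper opens to 85 mm and grips with 20 to 120 N. Pads are 22 mm wide; open, the fingers measure 114 mm over their backs; the gripper's body (76 mm by 85 mm) begins 54 mm behind the grasp point. The pads swing forward as they close: fully open they stand 13 mm farther back than shut.
Start: joints at [1.037, 0.286, 1.577, -0, 1.279, -0.15], TCP at [0.253, 0.626, 0.231] pointing down, gripper open.
Joint ranges: [-2.77, 2.77], [-0.9, 2.22], [0.21, 2.48], [-1.53, 4.67], [0.24, 2.81], [-2.84, 2.84]. Speed limits (rad/s): [2.79, 2.79, 3.14, 3.14, 3.14, 3.14].

### API

Orientations are given as a unit quaternion [x, y, z, w].
In Python, from plant import ctrl gives the robot as it stands.
- The arm moves only by the tool pendant, called after "Call:" as a command line: name --pt "numbers of a row" for each row, then --argument value for the rest. Schema: {"type":"object","properties":{"steps":{"type":"array","items":{"type":"array","items":{"type":"number"},"minItems":7,"maxItems":7},"minItems":1,"maxItems":10},"force":{"type":"number"},"only":{"type":"string"},"quiet":{"type":"boolean"},"lines":{"type":"string"}},"required":["steps"],"additionalProperties":false}. steps is a list of rows, 1 to 10 of them, each of 7 numbers: dx, dy, dz in cm, then a rotation vector rx, ry, rz in rad, then the opening from 0.0 (shut) to 1.0 (fully open); each row is the pose to reach, as a shift and turn from the pose commanded when the call began, along the tool's axes at that moment; what a row does not reach only later rows make up. A row lasts 1/8 s, in which the tool goes at most 0.0625 m and 0.188 rad, less where a joint would pass 70% of its speed; a pose out of reach is approached as far as the arm can. The fingers move at their own pace and stop on an object; force is the grip in N (left out, the last holds). Time passes only in rows, so rows that do not move let the fingers close. The tool returns the time, the measured TCP pose, the force, the opening and the grip force at its end. only (a regular expression) keeps the lines of the reply that match it, lines (a string "A,B") keeps lines A to B, and quiet returns only ok. Input that does not fit is refused with a message, and nothing moves.
- ctrl.get_state(): the state, without advancing time (a new reading comes with each control period).
- ctrl.read_camera(name): name is "side" or "top" or "wrist"; returns a dict with "pixels" (384x512x3 uint8, red, green, blue), "camera_matrix" (3x3 intrinsics, pixels), "dist_coeffs" ([k1, k2, p1, p2, k3] as OpenCV has them; the pictures are not rectified), "xyz" and "orientation" of the camera in the world. Camera axes: x right, y down, z forward; pixel columns grow to the right and rows downward; lengths in m; the calibration is good to about 2 mm. A picture is of the moment at which its call begins. There is no depth.
- ctrl.sign_off(): hands the job in; it is judged then, once.
The state is a dict: "time": time; "qpos": joint angles; "dq": joint speeds; "joint_efforts": joint torques, N m; "eef_pos": TCP position; "tcp_rot": TCP orientation; "contact_force": force on the tool from outside, world axes, zero at the start; "wrist_torque": the same for the moment, N m; "opening": opening from 0.0 (shut) to 1.0 (fully open); "finger_force": force on a finger pad.
Only numpy, scipy, OpenCV 4.12 (cv2) and the standard library are available. Lean on these libraries where they do the work, as an engineer would, in place of code of your own. Each camera call takes 0.05 s, during which the arm holds its last target. There are 200 camera calls.

## Working session

There is one attempt and no reset: what is moved stays moved. The work goes in short steps, Python scripts to look and compute and a tool call to move; the robot and the scene stay as the last step left them, time stands still between calls to the robot, and variables do not carry over. Pictures are saved under pics/ and viewed, at most 12 in all, crops included, and the job is handed in when it is done.

```bash
ls; mkdir -p pics
```

Create h.py:
```python
import numpy as np,cv2
from plant import ctrl
from scipy.spatial.transform import Rotation as R
def ray(c,u,v):
    p=cv2.undistortPoints(np.array([[[u,v]]],float),c["camera_matrix"] if isinstance(c["camera_matrix"],np.ndarray) else np.array(c["camera_matrix"]),np.array(c["dist_coeffs"]))[0,0]
    d=R.from_quat(c["orientation"]).apply([p[0],p[1],1]);return np.array(c["xyz"]),d
def onz(c,u,v,z):
    o,d=ray(c,u,v);return o+d*(z-o[2])/d[2]
```

Run:
```python
from h import *
s=ctrl.get_state();print(s)
for n in ["top","side"]:
    c=ctrl.read_camera(n);print(n,c["xyz"],c["orientation"]);cv2.imwrite(f"pics/{n}0.png",c["pixels"][:,:,::-1])
```

```text
pics
plant.py
{'time': 0.0, 'qpos': array([ 1.03703291e+00,  2.87197304e-01,  1.57817510e+00,  1.54069580e-05,
        1.27855602e+00, -1.49972102e-01]), 'dq': array([ 6.70135544e-05, -1.09514206e-03,  1.57336406e-03,  2.20043992e-04,
        5.27619977e-04,  1.00212878e-03]), 'joint_efforts': array([-1.32996804e-03, -4.05986953e+01, -2.92622995e+01, -1.94421996e-04,
        5.87987801e-03,  4.62328458e-06]), 'eef_pos': array([0.25236583, 0.6253528 , 0.22992709]), 'tcp_rot': array([ 1.90722154e-01,  9.81643365e-01, -1.09782742e-03, -3.98477847e-04]), 'contact_force': array([-0.50505333, -0.61099437, -0.84374501]), 'wrist_torque': array([ 0.03472988, -0.04648225, -0.01259757]), 'finger_force': 0.0, 'opening': 0.999630116676386}
top [ 0.35141043 -0.00935073  1.16099526] [-0.70288792  0.70708492 -0.05377809  0.05556437]
side [ 0.08130948 -0.70186697  0.47457479] [ 0.79809905 -0.23558464  0.14202498 -0.53606594]
```

View pics/top0.png

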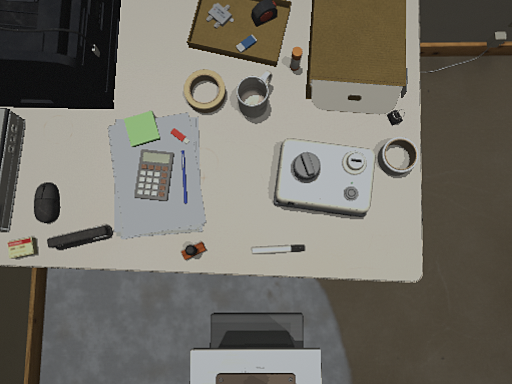

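View pics/side0.png

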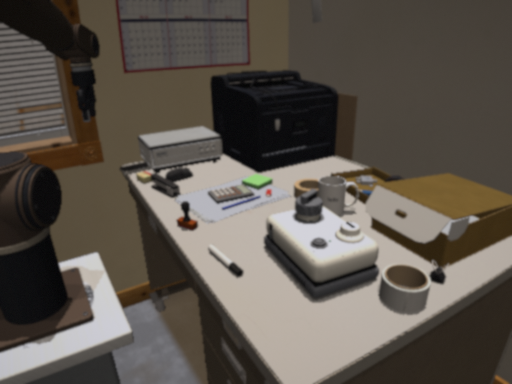

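The top view shows the cap near (306,166), the key near (351,193), the spout near (355,161), the marker at (278,249) and the stamp at (193,250). The side view shows the cap at (308,207) and the key at (319,242). Next I'll enlarge and measure.

Run:
```python
from h import *
c=ctrl.read_camera("top");im=c["pixels"][:,:,::-1].copy()
cv2.imwrite("pics/topc.png",cv2.resize(im[130:222,266:382],None,fx=6,fy=6,interpolation=cv2.INTER_CUBIC))
# deck: bright white region
g=im.min(axis=2)
for n,(u,v,z) in dict(cap=(306,166,.141),key=(351,193,.098),spout=(355,161,.115)).items(): print(n,onz(c,u,v,z))
m=np.zeros_like(g);m[130:222,266:382]=((im.astype(int).max(2)-g.astype(int)<14)&(g>195))[130:222,266:382]*255
m=cv2.morphologyEx(m,cv2.MORPH_OPEN,np.ones((3,3)))
k,_=cv2.findContours(m,cv2.RETR_EXTERNAL,cv2.CHAIN_APPROX_NONE);k=max(k,key=cv2.contourArea)
P=np.array([onz(c,*q[0],.09)[:2] for q in k],np.float32);print(cv2.contourArea(k),cv2.minAreaRect(P*1000))
```

```text
cap [ 0.57667301 -0.11955496  0.141     ]
key [ 0.5202912  -0.22893296  0.098     ]
spout [ 0.59364567 -0.23763263  0.115     ]Traceback (most recent call last):
  File "<stdin>", line 9, in <module>
ValueError: max() iterable argument is empty
```

View pics/topc.png

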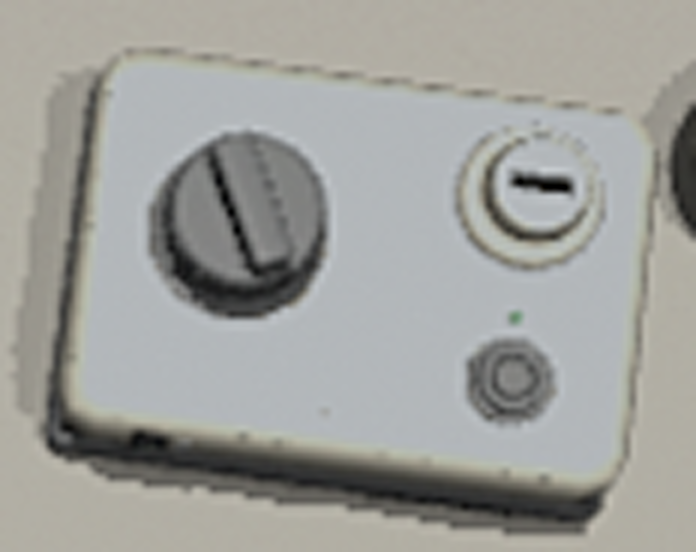

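The crop shows the deck, the bar running from (235,150) to (275,268) with its top centre near (253,208), and the key at (514,378). Next come the deck outline, yaw and bar angle.

Run:
```python
from h import *
c=ctrl.read_camera("top");im=c["pixels"].astype(int)
m=np.zeros(im.shape[:2],np.uint8);m[130:222,266:382]=((im[:,:,2]-im[:,:,0]>4)&(im[:,:,2]>150))[130:222,266:382]*255
k,_=cv2.findContours(m,cv2.RETR_EXTERNAL,cv2.CHAIN_APPROX_NONE);k=max(k,key=cv2.contourArea)
P=np.array([onz(c,*q[0],.09)[:2] for q in k],np.float32);r=cv2.minAreaRect(P*1000);print(cv2.contourArea(k),r)
f=lambda a,b,z:onz(c,266+a/6-.4,130+b/6-.4,z)
K=f(514,378,.098);S=f(541,187,.115);C=f(253,208,None or .149)
print("key",K,"spout",S,"bar",C)
a=f(212,150,.149);b=f(255,275,.149);d=a-b;print("bar yaw L",np.arctan2(d[1],d[0]))
a=f(258,150,.149);b=f(292,262,.149);d=a-b;print("bar yaw R",np.arctan2(d[1],d[0]))
ctr=np.array(r[0])/1000
d=K-S;print("yaw key-spout",np.arctan2(-d[1],-d[0]))
for yaw in (-0.06,-.1,-.14,-.18):
  Rm=lambda x,y:np.array([np.cos(yaw)*x-np.sin(yaw)*y,np.sin(yaw)*x+np.cos(yaw)*y])
  print(yaw,"cap",ctr+Rm(.005,.052),"key",ctr+Rm(-.04,-.062))
```

```text
4955.0 ((569.8507080078125, -171.720947265625), (212.93577575683594, 142.6038055419922), 82.21749877929688)
key [ 0.52124387 -0.22959737  0.098     ] spout [ 0.59419427 -0.23945134  0.115     ] bar [ 0.57890466 -0.12279074  0.149     ]
bar yaw L 0.3042612767520516
bar yaw R 0.2657631285696849
yaw key-spout -0.13426501026016693
-0.06 cap [ 0.57795984 -0.12011434] key [ 0.52620492 -0.23121082]
-0.1 cap [ 0.58001707 -0.1204799 ] key [ 0.52386087 -0.22941787]
-0.14 cap [ 0.58205803 -0.12092743] key [ 0.5215904  -0.22753261]
-0.18 cap [ 0.58407946 -0.12145622] key [ 0.51939713 -0.22555807]
```

Add to h.py:
```python
def go(xyz,yaw):  # row in tool axes for TCP target, tool down with tool-y at world yaw
    s=ctrl.get_state();T=R.from_quat(s["tcp_rot"])
    y=np.array([np.cos(yaw),np.sin(yaw),0]);z=np.array([0,0,-1.]);G=R.from_matrix(np.c_[np.cross(y,z),y,z])
    print("t",round(s["time"],2),"row",T.inv().apply(np.array(xyz)-s["eef_pos"]).round(4),(T.inv()*G).as_rotvec().round(3),"f",s["contact_force"].round(1))
```

```bash
python3 -c "
from h import *
go([.5805,-.122,.26],-1.29)"
```

```text
t 0.2 row [-0.584  -0.5703 -0.0288] [-1.000e-03  2.000e-03  2.477e+00] f [-0.4  0.1 -0.3]
```
Row of 0.82 m. Type.

Units first: shifts go in cm. So -0.584 m is -58.4, -0.57 m is -57.

Call:
pendant --pt "-58.4 -57 -3 0 0 2.477 0.4" --pt "-58.4 -57 -3 0 0 2.477 0.4" --pt "-58.4 -57 -3 0 0 2.477 0.4" --pt "-58.4 -57 -3 0 0 2.477 0.4" --pt "-58.4 -57 -3 0 0 2.477 0.4" --pt "-58.4 -57 -3 0 0 2.477 0.4" --pt "-58.4 -57 -3 0 0 2.477 0.4" --pt "-58.4 -57 -3 0 0 2.477 0.4" --pt "-58.4 -57 -3 0 0 2.477 0.4" --pt "-58.4 -57 -3 0 0 2.477 0.4" --force 20

```text
time: 1.45
eef_pos: [0.5042, 0.052, 0.2545]
tcp_rot: [0.906, 0.424, 0.0, 0.0]
contact_force: [1.2, 1.0, 0.2]
opening: 0.401
finger_force: 0.0
```

```bash
python3 -c "
from h import *
go([.5805,-.122,.26],-1.29)"
```

```text
t 1.45 row [-0.0849  0.17   -0.0054] [ 0.    -0.001  0.596] f [1.2 1.  0.2]
```

In the tool's units: 0.17 m is 17, -0.085 m is -8.5.

Call:
pendant --pt "-8.5 17 -0.5 0 0 0.596 0.4" --pt "-8.5 17 -0.5 0 0 0.596 0.4" --pt "-8.5 17 -0.5 0 0 0.596 0.4" --pt "-8.5 17 -0.5 0 0 0.596 0.4" --pt "-8.5 17 -0.5 0 0 0.596 0.4" --pt "-8.5 17 -0.5 0 0 0.596 0.4"

```text
time: 2.2
eef_pos: [0.5807, -0.1181, 0.2592]
tcp_rot: [0.99, 0.144, -0.0, -0.0]
contact_force: [0.5, -0.0, 0.2]
opening: 0.397
finger_force: 0.0
```

Run:
```python
from h import *
go([.5805,-.122,.26],-1.29)
c=ctrl.read_camera("wrist");print(c["xyz"],c["orientation"]);cv2.imwrite("pics/w1.png",c["pixels"][:,:,::-1])
```

```text
t 2.2 row [-0.0013  0.0036 -0.0008] [-0.001  0.     0.008] f [ 0.5 -0.   0.2]
[ 0.66006844 -0.09545022  0.40113223] [ 0.79135835 -0.58982453 -0.09591859  0.12906822]
```

View pics/w1.png

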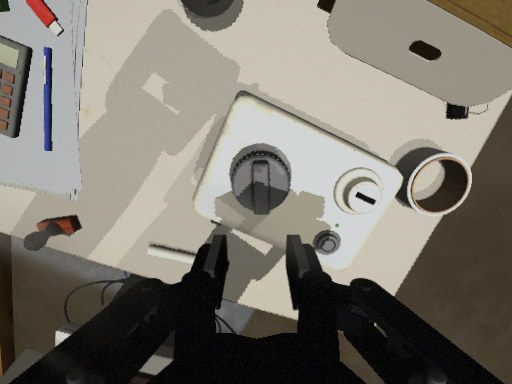

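The wrist view shows the cap centred near (261,178), with the bar from (260,158) to (262,213) lying nearly square to the finger line. The key is at (326,242).

Run:
```python
from h import *
c=ctrl.read_camera("wrist");im=c["pixels"]
cv2.imwrite("pics/w1c.png",cv2.resize(im[135:260,215:375,::-1],None,fx=5,fy=5,interpolation=cv2.INTER_CUBIC))
for n,u,v,z in (("barA",260,158,.151),("barB",262,213,.151),("key",326,242,.098)): print(n,onz(c,u,v,z))
```

```text
barA [ 0.61257604 -0.11338398  0.151     ]
barB [ 0.56110992 -0.13102673  0.151     ]
key [ 0.52561797 -0.22552176  0.098     ]
```

View pics/w1c.png

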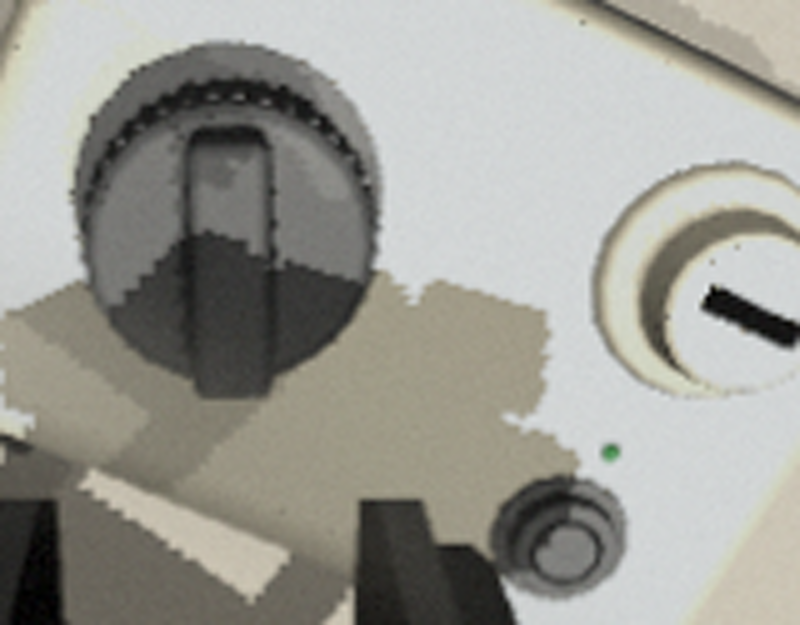

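Run:
```python
from h import *
c=ctrl.read_camera("wrist")
f=lambda a,b,z:onz(c,215+a/5-.4,135+b/5-.4,z)
A,B,K=f(230,142,.151),f(232,397,.151),f(567,550,.098)
d=A-B;print(A,B,(A+B)/2,np.linalg.norm(d),"yaw",np.arctan2(d[1],d[0]),"key",K)
go([.5835,-.1215,.16],-1.27)
```

```text
[ 0.60835266 -0.11534696  0.151     ] [ 0.55987759 -0.13048413  0.151     ] [ 0.58411513 -0.12291555  0.151     ] 0.050783527509569534 yaw 0.30267258577359424 key [ 0.522988   -0.22936461  0.098     ]
t 2.35 row [0.0015 0.0038 0.0995] [ 0.    -0.    -0.012] f [ 0.2 -0.1 -0.1]
```

In the tool's units: 0.123 m is 12.3, 0.11 m is 11.

Call:
pendant --pt "0.05 0.45 5 0 0 -0.012 0.4" --pt "0.05 0.45 9 0 0 -0.012 0.4" --pt "0.05 0.45 11 0 0 -0.012 0.4" --pt "0.05 0.45 12.3 0 0 -0.012 0.4" --pt "0.05 0.45 12.3 0 0 -0.012 0.4"

```text
time: 2.98
eef_pos: [0.583, -0.1236, 0.1364]
tcp_rot: [0.989, 0.149, -0.0, -0.0]
contact_force: [-0.4, 0.6, -0.0]
opening: 0.398
finger_force: 0.0
```

Run:
```python
from h import *
go([.582,-.1225,.137],-1.275)
c=ctrl.read_camera("side");im=c["pixels"][150:280,240:400,::-1]
cv2.imwrite("pics/s1.png",cv2.resize(im,None,fx=5,fy=4.6,interpolation=cv2.INTER_CUBIC))
```

```text
t 2.98 row [-0.0007 -0.0014 -0.0006] [-0.     0.     0.003] f [-0.4  0.6 -0. ]
```

View pics/s1.png

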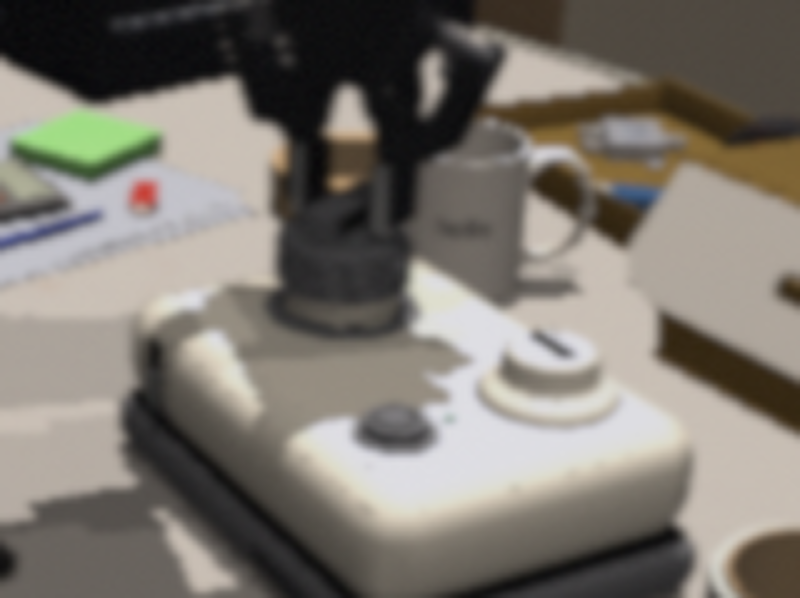

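The side view shows the fingers straddling the bar at (290,180) and (380,190), with no contact. I'll close gently to centre.

Call:
pendant --pt "0 0 0 0 0 0 0.1" --pt "0 0 0 0 0 0 0.1" --pt "0 0 0 0 0 0 0.1" --pt "0 0 0 0 0 0 0.1" --force 20

```text
time: 3.52
eef_pos: [0.5839, -0.1239, 0.1379]
tcp_rot: [0.989, 0.149, 0.001, 0.0]
contact_force: [-0.0, 0.8, 5.7]
opening: 0.182
finger_force: 25.8
```

```bash
python3 -c "
from h import *
print(ctrl.get_state()['wrist_torque'])
go([.582,-.1225,.137],-1.275)"
```

```text
[ 0.31216893 -0.00935605  0.0639984 ]
t 3.52 row [-0.0014 -0.0019  0.0009] [ 0.001 -0.002  0.003] f [-0.   0.8  5.7]
```

In the tool's units: -0.002 m is -0.2.

Call:
pendant --pt "0 0 -0.2 0 0 0 0.23" --pt "0 0 -0.2 0 0 -0.15 0.23" --pt "0 0 -0.2 0 0 -0.3 0.23" --pt "0 0 -0.2 0 0 -0.45 0.23" --pt "0 0 -0.2 0 0 -0.6 0.23" --pt "0 0 -0.2 0 0 -0.75 0.23" --pt "0 0 -0.2 0 0 -0.9 0.23" --pt "0 0 -0.2 0 0 -0.9 0.23" --force 20

```text
time: 4.53
eef_pos: [0.5823, -0.1238, 0.1375]
tcp_rot: [0.826, 0.563, -0.001, -0.001]
contact_force: [-0.4, 0.3, -0.4]
opening: 0.226
finger_force: 0.2
```

Run:
```python
from h import *
print(ctrl.get_state()['wrist_torque'])
go([.584,-.124,.137],-0.275)
c=ctrl.read_camera("side");im=c["pixels"][150:280,240:400,::-1]
cv2.imwrite("pics/s2.png",cv2.resize(im,None,fx=5,fy=4.6,interpolation=cv2.INTER_CUBIC))
```

```text
[0.11500917 0.02555054 0.02972949]
t 4.53 row [0.0004 0.0017 0.0005] [-0.002  0.    -0.099] f [-0.4  0.3 -0.4]
```

View pics/s2.png

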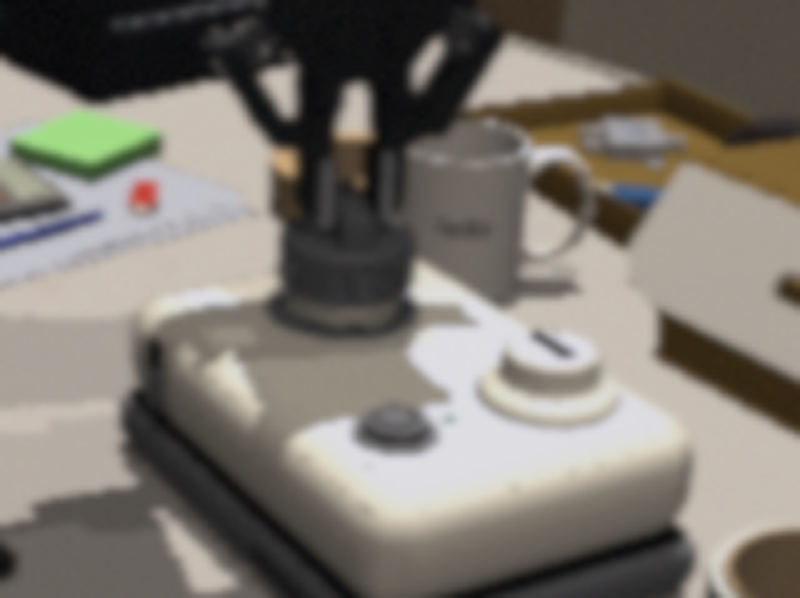

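The fingers turned the bar and the cap is still at the same height, with its skirt bottom near y=300. I'll go on.

Call:
pendant --pt "0 0 0 0 0 -0.1 0.23" --pt "0 0 0 0 0 -0.2 0.23" --pt "0 0 0 0 0 -0.28 0.23" --pt "0 0 0 0 0 -0.35 0.23" --pt "0 0 0 0 0 -0.35 0.23" --pt "0 0 0 0 0 -0.35 0.23" --force 20

```text
time: 5.32
eef_pos: [0.5827, -0.1235, 0.1383]
tcp_rot: [0.716, 0.699, -0.0, -0.0]
contact_force: [-1.3, 2.4, 1.9]
opening: 0.228
finger_force: 3.3
```

Run:
```python
from h import *
print(ctrl.get_state()['wrist_torque'])
go([.584,-.124,.137],0.1)
a=cv2.imread("pics/s2.png")
c=ctrl.read_camera("side");im=c["pixels"][150:280,240:400,::-1]
b=cv2.resize(im,None,fx=5,fy=4.6,interpolation=cv2.INTER_CUBIC)
cv2.imwrite("pics/s3.png",np.hstack([a[100:380,200:500],b[100:380,200:500]]))
```

```text
[ 0.3516569   0.2279877  -0.05105599]
t 5.33 row [-0.0005  0.0013  0.0013] [-0.001 -0.001 -0.124] f [-1.3  2.4  1.9]
```

View pics/s3.png

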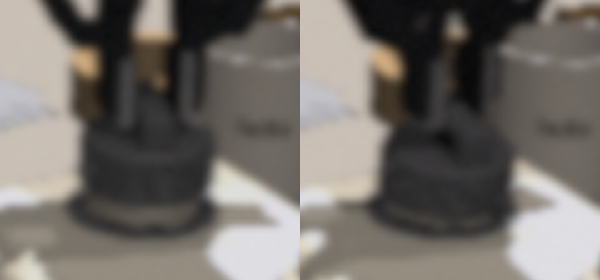

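The right half shows the skirt about 20 px lower, covering the neck: the cap has dropped. Now I'll lower the fingers 7 mm and turn clockwise, sinking as I go.

Call:
pendant --pt "0 0 0.4 0 0 0.03 0.23" --pt "0 0 0.7 0 0 0.03 0.23" --pt "0 0 0.7 0 0 0.15 0.23" --pt "0 0 0.75 0 0 0.3 0.23" --pt "0 0 0.85 0 0 0.45 0.23" --pt "0 0 0.9 0 0 0.6 0.23" --pt "0 0 0.95 0 0 0.75 0.23" --pt "0 0 1 0 0 0.9 0.23" --pt "0 0 1 0 0 0.9 0.23" --force 20

```text
time: 6.5
eef_pos: [0.5828, -0.124, 0.1275]
tcp_rot: [0.948, 0.319, -0.0, 0.0]
contact_force: [-0.1, 1.2, -0.4]
opening: 0.23
finger_force: 0.2
```

```bash
python3 -c "
from h import *
print(ctrl.get_state()['wrist_torque'])
go([.583,-.1235,.125],-1.707)"
```

```text
[ 0.04723107  0.04516301 -0.02606169]
t 6.5 row [ 0.0005 -0.0003  0.0025] [0.    0.    0.787] f [-0.1  1.2 -0.4]
```

In the tool's units: 0.0025 m is 0.25, 0.002 m is 0.2.

Call:
pendant --pt "0 0 0.05 0 0 0.15 0.23" --pt "0 0 0.1 0 0 0.3 0.23" --pt "0 0 0.15 0 0 0.45 0.23" --pt "0 0 0.2 0 0 0.6 0.23" --pt "0 0 0.25 0 0 0.72 0.23" --pt "0 0 0.25 0 0 0.82 0.23" --pt "0 0 0.25 0 0 0.9 0.23" --pt "0 0 0.25 0 0 0.95 0.23" --pt "0 0 0.25 0 0 0.95 0.23" --force 20

```text
time: 7.62
eef_pos: [0.5812, -0.1231, 0.1241]
tcp_rot: [0.989, -0.148, -0.002, -0.0]
contact_force: [-4.8, 2.6, -2.2]
opening: 0.23
finger_force: 10.4
```

Run:
```python
from h import *
print(ctrl.get_state()['wrist_torque'])
go([.583,-.1235,.125],-1.707)
c=ctrl.read_camera("side");im=c["pixels"][150:280,240:400,::-1]
cv2.imwrite("pics/s4.png",cv2.resize(im,None,fx=5,fy=4.6,interpolation=cv2.INTER_CUBIC)[80:400,150:650])
```

```text
[0.31025443 0.60462697 0.25367095]
t 7.62 row [ 0.0019 -0.0001 -0.0009] [-0.     0.005 -0.161] f [-4.8  2.6 -2.2]
```

View pics/s4.png

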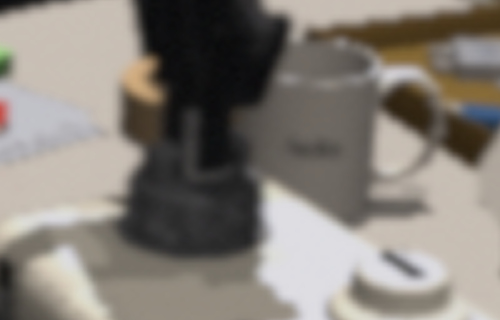

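The view shows the skirt down on the deck at about (195,230), and the torque has risen. I'll push a little further to confirm the stop.

Call:
pendant --pt "0 0 0 0 0 0.06 0.23" --pt "0 0 0 0 0 0.1 0.23" --pt "0 0 0 0 0 0.1 0.23" --force 20

```text
time: 8.05
eef_pos: [0.581, -0.1228, 0.1241]
tcp_rot: [0.981, -0.196, -0.003, -0.0]
contact_force: [-5.7, 3.5, -3.5]
opening: 0.233
finger_force: 32.1
```

```bash
python3 -c "
from h import *
print(ctrl.get_state()['wrist_torque'])
go([.583,-.1235,.125],-1.707)"
```

```text
[0.58213398 0.64539623 1.13240881]
t 8.05 row [ 0.0021 -0.0001 -0.001 ] [ 0.     0.006 -0.258] f [-5.7  3.5 -3.5]
```

The stop is firm (1.1 N·m). I'll centre, open, lift and check from above.

Call:
pendant --pt "0 0 0 0 0 -0.15 0.25" --pt "0 0 0 0 0 -0.2 0.4" --pt "0 0 0 0 0 -0.2 0.4" --pt "0 0 -3 0 0 -0.2 0.4" --pt "0 0 -9 0 0 -0.2 0.4" --pt "0 0 -14 0 0 -0.2 0.4" --pt "0 0 -14 0 0 -0.2 0.4" --force 20

```text
time: 8.93
eef_pos: [0.5862, -0.1251, 0.2731]
tcp_rot: [0.995, -0.101, 0.007, 0.002]
contact_force: [-1.3, 0.9, -0.7]
opening: 0.4
finger_force: 0.0
```

Run:
```python
from h import *
c=ctrl.read_camera("wrist");im=c["pixels"]
from math import *
K=np.array(c["camera_matrix"]);rv=R.from_quat(c["orientation"]).inv()
p,_=cv2.projectPoints(np.array([[.583,-.1235,.138],[.522,-.229,.098]]),rv.as_rotvec(),-rv.apply(c["xyz"]),K,np.array(c["dist_coeffs"]));print(p.round(1).tolist(),c["xyz"],c["orientation"])
x,y=p[0,0].astype(int);x0=max(0,x-60);y0=max(0,y-50);print(x0,y0)
np.save("w2.npy",im)
cv2.imwrite("pics/w2.png",cv2.resize(im[y0:y0+120,x0:x0+160,::-1],None,fx=5,fy=5,interpolation=cv2.INTER_CUBIC))
```

```text
[[[254.4, 188.3]], [[348.1, 208.8]]] [ 0.66530696 -0.14125006  0.41620342] [-0.62493277  0.7654246   0.11796998 -0.09832243]
194 138
```

View pics/w2.png

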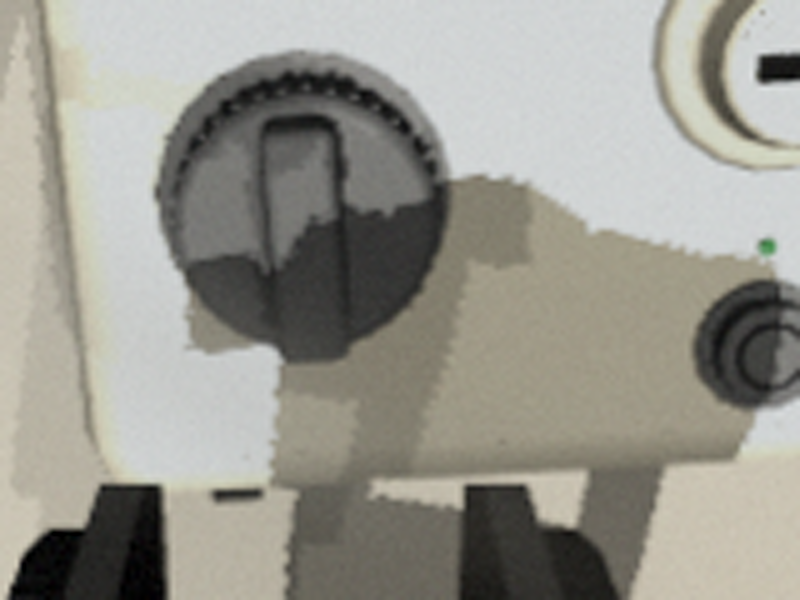

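The crop shows the bar from (302,128) to (318,357) and the key centred near (774,355). I'll compute the bar yaw and the key move.

Run:
```python
from h import *
c=ctrl.read_camera("wrist")
f=lambda a,b,z:onz(c,194+a/5-.4,138+b/5-.4,z)
A,B=f(302,128,.138),f(318,357,.138);d=A-B
print((A+B)/2,np.linalg.norm(d),"bar yaw",np.arctan2(d[1],d[0]),"key",f(774,355,.098))
go([.5222,-.229,.135],-1.707)
```

```text
[ 0.58317806 -0.12445666  0.138     ] 0.04946234648366931 bar yaw -0.1346779184298828 key [ 0.52130022 -0.22740234  0.098     ]
t 9.03 row [-0.0393  0.115   0.1316] [ 0.001 -0.003 -0.065] f [-0.7 -0.  -0.1]
```

The cap is tight: bar yaw −0.135 against humidifier yaw −0.136. Now the key, with the fingers shut.

In the tool's units: 0.158 m is 15.8, 0.13 m is 13.

Call:
pendant --pt "-2 5.8 1 0 0 -0.06 0" --pt "-3.9 11.5 3 0 0 -0.065 0" --pt "-3.9 11.5 8 0 0 -0.065 0" --pt "-3.9 11.5 13 0 0 -0.065 0" --pt "-3.9 11.5 15.8 0 0 -0.065 0" --pt "-3.9 11.5 15.8 0 0 -0.065 0" --pt "-3.9 11.5 15.8 0 0 -0.065 0" --force 20

```text
time: 9.9
eef_pos: [0.5221, -0.2288, 0.1082]
tcp_rot: [0.998, -0.068, 0.0, 0.0]
contact_force: [-0.4, -0.5, -0.3]
opening: 0.0
finger_force: 0.0
```

```bash
python3 -c "
from h import *
go([.5222,-.2286,.0925],-1.707)"
```

```text
t 9.9 row [ 0.0001 -0.0003  0.0157] [ 0.    -0.001 -0.   ] f [-0.4 -0.5 -0.3]
```

Call:
pendant --pt "0 0 0.8 0 0 0 0" --pt "0 0 1.2 0 0 0 0" --pt "0 0 1.45 0 0 0 0" --pt "0 0 1.55 0 0 0 0" --pt "0 0 1.55 0 0 0 0" --force 20

```text
time: 10.52
eef_pos: [0.5223, -0.229, 0.0932]
tcp_rot: [0.998, -0.068, 0.001, 0.0]
contact_force: [0.3, 0.9, 5.2]
opening: 0.0
finger_force: 2.3
```

In the tool's units: 0.002 m is 0.2, 0.001 m is 0.1.

Call:
pendant --pt "0 0 0.1 0 0 0 0" --pt "0 0 0.2 0 0 0 0" --pt "0 0 0.2 0 0 0 0" --force 20

```text
time: 10.9
eef_pos: [0.5224, -0.229, 0.0929]
tcp_rot: [0.998, -0.068, 0.0, 0.0]
contact_force: [-2.9, 2.6, 13.6]
opening: 0.0
finger_force: 6.6
```

The force rose to 13.6 N with almost no further motion, so the key is on its bottom stop. I'll retract and check.

Call:
pendant --pt "0 0 -2 0 0 0 0" --pt "0 0 -7 0 0 0 0" --pt "0 0 -13 0 0 0 0" --pt "0 0 -15 0 0 0 0" --pt "0 0 -15 0 0 0 0" --force 20

```text
time: 11.52
eef_pos: [0.5221, -0.2289, 0.2416]
tcp_rot: [0.998, -0.068, 0.001, 0.001]
contact_force: [0.1, 0.1, -0.6]
opening: 0.001
finger_force: 0.0
```

Run:
```python
from h import *
s=ctrl.get_state();print(s["dq"].round(3))
c=ctrl.read_camera("side");im=c["pixels"][150:280,240:400,::-1]
cv2.imwrite("pics/s5.png",cv2.resize(im,None,fx=5,fy=4.6,interpolation=cv2.INTER_CUBIC))
```

```text
[-0.     0.042  0.063  0.001 -0.01   0.   ]
```

View pics/s5.png

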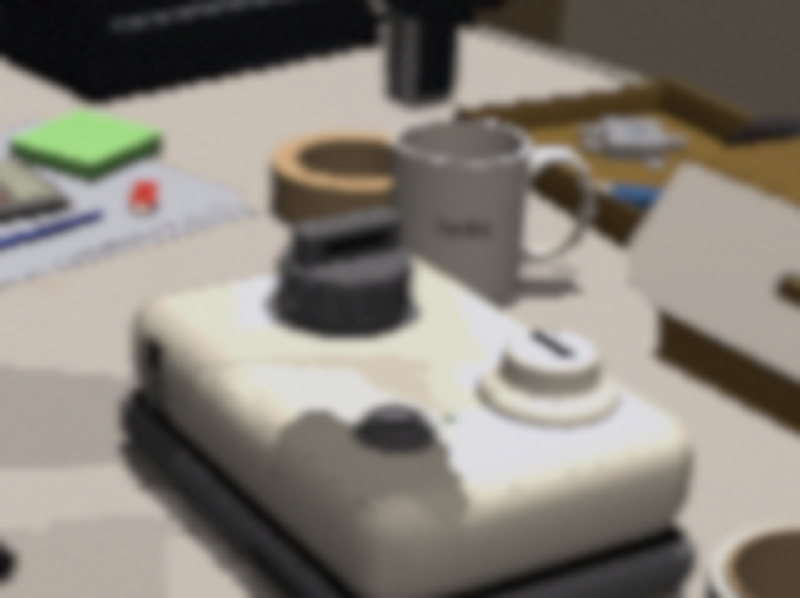

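The cap sits home at (345,290), with its bar front to back, and the key at (395,425) has sprung back. The gripper is clear of everything.

```bash
python3 -c "
from plant import ctrl
print(ctrl.sign_off())"
```

```text
the job is handed in; nothing more can be done
None
```

I turned the cap back until it dropped into the thread, screwed it home and tight (bar within about 0.01 rad of front to back), pressed the start key to its stop and let it spring back, kept the arm away from the stamp and marker, and handed the job in at about 11.6 s; no verdict was returned.

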